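Cock the sprung vise jaw on its stop pin and feed the bar

ROBOT

A 6-joint arm with a two-finger parallel gripper is mounted at the origin on the work surface. World frame = base frame: x ahead of the robot, y to its left, z up, the work surface at z = 0. Lengths are in m, angles in rad, forces in N, time in s.
With the tool pointing down it reaches from about 0.25 to 0.775 m from the base axis. Payload 4 kg.
Tool frame: the origin (TCP) lies at the very end of the fingers, on their centre line; the grasp point (between the pads) lies 19 mm behind it; y points along the fingers, x is the direction in which the jaws open and shut, and the axes are right-handed (so a half turn about y gives the same grasp; the last joint's range is limited). The gripper opens to 94 mm and grips with 3 to 60 N. Pads are 16 mm wide; open, the fingers measure 119 mm over their backs; the gripper's body (75 mm by 177 mm) begins 78 mm behind the grasp point.
Start: joints at [-0.103, 0.087, 1.371, -0, 1.684, -0.103], TCP at [0.55, -0, 0.206] pointing down, gripper open.
Joint ranges: [-3.1, 3.1], [-0.76, 2.03], [0.27, 2.55], [-1.08, 4.22], [0.17, 2.65], [-2.57, 2.57]. Speed limits (rad/s): [2.79, 2.79, 3.14, 3.14, 3.14, 3.14].

INTERFACE

Orientations are given as [roll, pitch, yaw] about the fixed x, y, z axes, in that order (R = Rz(yaw) Ry(pitch) Rx(roll)).
In Python, from bench import robot, snapshot, workorder gives the robot as it stands.
- The arm moves only by the tool play_rows, never from a script. Its argument "steps" is a list of rows, each an object of numbers: "x", "y", "z": the shift along the world's x, y, z in m; "rx", "ry", "rz": the turn, a rotation vector about the world's x, y, z in rad; "hand": the finger opening in m, from 0 to 0.094. A call has 1 to 8 rows; each row shifts and turns the commanded pose from where the row before left it; what a row does not reach is not made up. A row lasts 1/8 s, in which the tool goes at most 62.5 mm and 10.7 degrees, less where a joint would pass 70% of its speed; a pose out of reach is approached as far as the arm can. A call is refused whole if a number of a shift passes 0.0625 or a number of a turn 0.188, either way. A call with a gripper value outside its range is refused whole. The fingers move at their own pace and stop on an object; the grip force is fixed at half the most. Time passes only in rows, so rows that do not move let the fingers close. It gives the time, the measured TCP pose, the force and the opening at its end, in the units of the state.
- robot.get_obs(): the state, without advancing time (a new reading comes with each control period).
- snapshot(name): name is "scene" or "side" or "wrist"; returns a dict with "color" (420x560x3 uint8, red, green, blue), "range_z" (420x560 float32, m along the optical axis (not along the pixel's ray), 0 where there is no reading), "fov_y" (degrees; the focal length in pixels is half the picture's height over the tangent of half this angle, whatever the lens; pixels are square), "cx", "cy" (the principal point, pixels), "T" (4x4, takes a point from camera to world coordinates). Camera axes: x right, y down, z forward; pixel columns grow to the right and rows downward; lengths in m; the calibration is good to about 2 mm. A picture is of the moment at which its call begins.
- workorder.close_job(): hands the job in, once; it reports no verdict.
The state is a dict: "time": time; "joint_positions": joint angles; "qvel": joint speeds; "joint_torque": joint torques, N m; "tool_pos": TCP position; "ee_rot": TCP orientation; "wrist_force": force on the tool from outside, world axes, zero at the start; "wrist_torque": the same for the moment, N m; "width": finger opening in m.
Only numpy, scipy, OpenCV 4.12 (cv2) and the standard library are available. Lean on these libraries where they do the work, as an engineer would, in place of code of your own. Each camera call takes 0.05 s, during which the arm holds its last target.

TASK

Get the small bench vise ready for its next part by pushing only: push the red thumb plate so that the sprung jaw moves away from the fixed jaw until the yellow stop pin pops up, and let go so that the jaw springs back and rests latched half open on the pin. Then push the aluminium bar along its feed channel, in between the open jaws, fully home against the yellow end stop, and move clear. Do not pick anything up, and leave the other things on the bench where they are.

Things in the scene. Friction and masses are not known exactly. Their poses are not given: they have to be found in the camera images.
- vise: bench vise fixed to the bench; origin on the bench surface below the middle of the fixed jaw's face. +x: the way the sprung jaw opens; +y: the way the bar is fed; z up. Figures in mm, in this frame: fixed jaw (blue, steel face) x -34 to 0, y -32 to 32, top z = 80. Bed x -45 to 170, y -50 to 50; behind the sprung jaw at most 53 high (60 with the pin up).
- slide_jaw (a joint): opening of the sprung jaw (blue, 64 wide along y, top z = 80) along the vise's +x, m: 0 shut, 0.056 end of travel. Its spring shuts it with 5 N at 0, 1 N more per 10 mm. Past 0.030 (be sure with 0.036 to 0.050) the stop pin pops up in the window of the plate behind the jaw; let go, the jaw returns and stops on the pin at 0.030. Let go earlier and it shuts fully.
- stop_pin (a joint): height of the yellow stop pin (10 mm across, at x = 103, y = 0 in the vise's frame) in m: about 0 = held down under the plate, 0.014 = fully up, jaw can latch. It is sprung up and needs no touching.
- thumb_plate (a point): middle of the pushing face of the red thumb plate, upright on top of the sprung jaw and moving with it. The face looks to the vise's -x, is 50 mm wide (along y) and runs from z = 80 to 125; plate 10 mm thick. At rest it stands 10 mm beyond the fixed jaw's face: fingers come down in front of it, over the fixed jaw (tips above z = 80). Axes as the vise's.
- feed_channel (a point): middle of the feed channel's floor, at x = 15, y = -97, z = 45 (mm) in the vise's frame, axes as the vise's. The channel runs along y from -159 to -35 between two steel walls 26 mm apart and only 8 mm high (tops at z = 53); the same floor goes on between the jaws.
- bar_center (a point): centre of the loose aluminium bar, 22 mm wide (its x), 90 long (its y, along the vise's +y), 28 high, about 0.16 kg, half-way up. It starts in the feed channel outside the jaws. Push on its end away from the jaws, with the tips above the channel walls. When home it stands at x = 15, y = -12, z = 59 (mm) in the vise's frame, its outer end 25 mm outside the jaws.
- end_stop (a point): middle of the face of the yellow end stop (26 mm wide, 28 mm high) that the bar's leading end must touch; the face looks to the vise's -y, at x = 15, y = 33, z = 59 in the vise's frame.
- soft_jaw: loose brass block, 20 x 60 x 30 mm (x, y, z), standing beside the vise; bystander; origin under its centre
- tape_roll: roll of black tape, 70 mm across, 19 mm high, lying flat beside the vise; bystander; origin under its centre
- cutters: side cutters with red handles, about 130 mm long, lying on the bench; bystander; origin at the joint, underside
- strippers: wire strippers with yellow handles, about 160 mm long, lying on the bench; bystander; origin at the joint, underside
- screwdriver: screwdriver with an orange handle, about 0.2 m long, lying on the bench; bystander
- spray_can: blue spray can, 58 mm across, 190 mm high; bystander; origin under its centre
- screw_tin: small steel bowl, 72 mm across, 40 mm high; bystander; origin under its centre
Mind the look-alikes: they are no part of the job. What is meant by the part that bears bar_center is not blue, green or pink, and is the smaller of those in its own colour.

How it is judged:
By the outcome, as a careful person would: the job done as asked, in the order asked, and still so for the second after the job is handed in, with the robot touching nothing.
It also fails if it takes over 43 s, if anything falls off the work surface, if the arm or the gripper's body presses on something with over 40 N, if the wrist force passes 120 N, or if a joint passes its speed limit or range.

## Working session

There is one attempt and no reset: what is moved stays moved. The work goes in short steps, Python scripts to look and compute and a tool call to move; the robot and the scene stay as the last step left them, time stands still between calls to the robot, and variables do not carry over. Pictures are saved under pics/ and viewed, and the job is handed in when it is done.

Besides the shell and the picture viewer there is one more tool, called by a JSON object that holds its "fn" and its "kwargs", one argument or row to a line. play_rows: Moves the arm, as the interface text tells. Its arguments: {"type":"object","properties":{"steps":{"type":"array"}},"required":["steps"]}

```bash
mkdir -p pics; cat > h.py <<'E'
import numpy as np,cv2,pickle
from bench import robot,snapshot,workorder
def snap(n,f):
    s=snapshot(n); pickle.dump(s,open(f'pics/{f}.pkl','wb')); cv2.imwrite(f'pics/{f}.png',s['color'][...,::-1]); return s
def load(f): return pickle.load(open(f'pics/{f}.pkl','rb'))
def cloud(s):
    h,w=s['range_z'].shape; f=h/2/np.tan(np.radians(s['fov_y'])/2)
    u,v=np.meshgrid(np.arange(w),np.arange(h)); z=s['range_z']
    P=np.stack([(u-s['cx'])/f*z,(v-s['cy'])/f*z,z],-1)
    W=P@s['T'][:3,:3].T+s['T'][:3,3]; W[z==0]=np.nan; return W
def proj(s,p):
    h=s['range_z'].shape[0]; f=h/2/np.tan(np.radians(s['fov_y'])/2)
    q=(np.asarray(p)-s['T'][:3,3])@s['T'][:3,:3]; return q[...,0]/q[...,2]*f+s['cx'],q[...,1]/q[...,2]*f+s['cy']
E
python3 - <<'E'
from h import *
for n in('scene','side','wrist'):
    s=snap(n,n+'0'); print(n,s['fov_y'],s['T'][:3,3].round(3),s['T'][:3,2].round(2))
o=robot.get_obs(); print(o)
E
```

```text
scene 47.66959542928755 [ 1.264 -0.007  0.98 ] [-0.62  0.03 -0.78]
side 42.410784987618314 [0.251 1.113 1.138] [ 0.2  -0.71 -0.68]
wrist 69.9598237937413 [0.55  0.069 0.384] [-0.   -0.23 -0.97]
{'time': 0.15, 'joint_positions': array([-1.03082991e-01,  8.77986027e-02,  1.37190555e+00, -2.10416993e-05,
        1.68359277e+00, -1.03100240e-01]), 'qvel': array([-7.93817478e-05, -3.37770971e-04, -5.59120987e-03, -7.59276013e-04,
        6.59787042e-04,  5.01302663e-04]), 'joint_torque': array([ 1.24418581e-03, -3.40636396e+01, -3.02795255e+01,  7.18983379e-02,
        3.04441026e-02, -1.11468453e-04]), 'tool_pos': array([5.49577964e-01, 4.10252813e-05, 2.04566528e-01]), 'ee_rot': array([-1.57064173e+00,  1.69737202e-03,  1.50304660e-05]), 'wrist_force': array([-0.43740308,  0.00880398,  0.60881108]), 'wrist_torque': array([ 0.02632469, -0.04415026,  0.02365391]), 'width': 0.09403799334384146}
```

View pics/scene0.png

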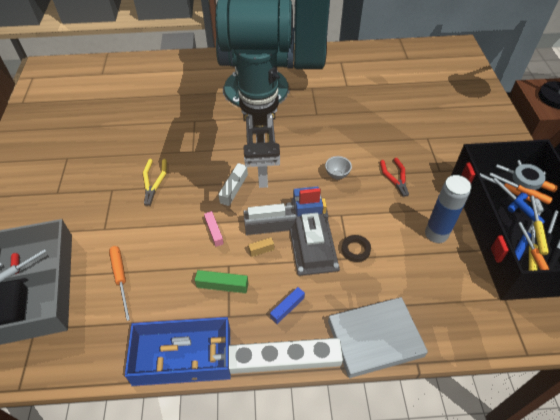

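View pics/side0.png

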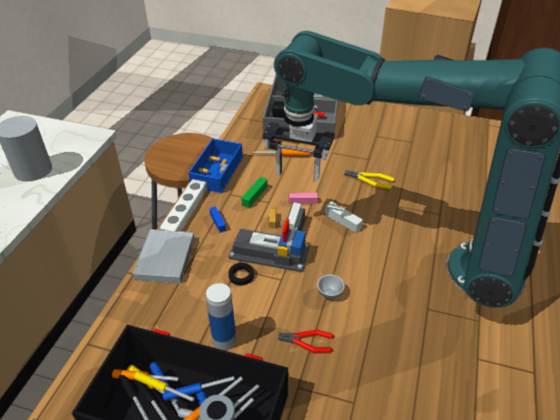

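View pics/wrist0.png

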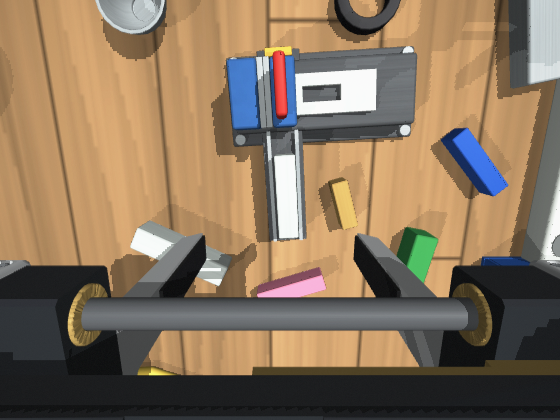

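```bash
python3 - <<'E'
from h import *
s=load('wrist0'); W=cloud(s)
im=s['color'][30:260,210:440]; cv2.imwrite('pics/w0c.png',cv2.resize(im,None,fx=2.6,fy=2.6,interpolation=cv2.INTER_CUBIC)[...,::-1])
hsv=cv2.cvtColor(s['color'],cv2.COLOR_RGB2HSV).astype(int)
for (u,v) in [(245,90),(264,90),(280,85),(286,190),(286,210),(285,140),(320,93),(350,130),(270,180),(200,60)]: print(u,v,W[v,u].round(4),s['color'][v,u])
# bar top
reg=np.zeros(W.shape[:2],bool); reg[145:245,262:308]=1
for lo,hi in((.065,.08),(.048,.058)):
    m=reg&(W[...,2]>lo)&(W[...,2]<hi); p=W[m]; r=cv2.minAreaRect((p[:,:2]*1000).astype(np.float32)); print(lo,len(p),r,np.median(p[:,2]))
reg[:]=0; reg[40:140,220:300]=1
m=reg&(W[...,2]>.075)&(W[...,2]<.085);p=W[m]; r=cv2.minAreaRect((p[:,:2]*1000).astype(np.float32)); print(r,np.median(p[:,2]),len(p))
E
```

```text
245 90 [0.5161 0.1127 0.0812] [ 70 127 205]
264 90 [0.5341 0.113  0.079 ] [80 83 84]
280 85 [0.5493 0.11   0.1264] [248  85  79]
286 190 [0.5557 0.0154 0.0731] [248 251 250]
286 210 [ 0.5559 -0.0062  0.0731] [248 251 249]
285 140 [0.5549 0.0663 0.0459] [114 117 121]
320 93 [0.5918 0.115  0.0451] [108 113 116]
350 130 [0.6332 0.0777 0.0122] [67 68 71]
270 180 [0.5384 0.0233 0.0542] [135 141 143]
200 60 [0.4551 0.1575 0.    ] [187 144  98]
0.065 1729 ((556.0823974609375, 7.3349456787109375), (21.976139068603516, 89.58734893798828), 3.436976909637451) 0.07337142051385803
0.048 731 ((555.2232666015625, 7.365104675292969), (37.072021484375, 108.43118286132812), 1.4984990358352661) 0.053360438063166704
((531.9888916015625, 113.97362518310547), (64.04056549072266, 70.80326843261719), 3.3471901416778564) 0.08038414704851768 3938
```

View pics/w0c.png

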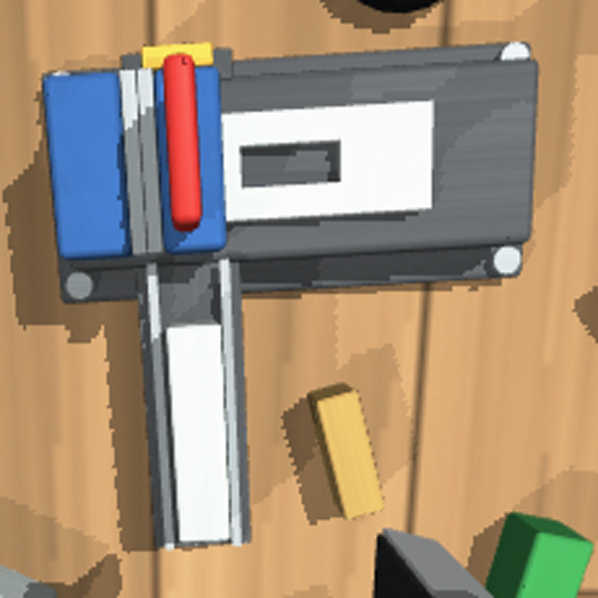

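```bash
python3 - <<'E'
from h import *
s=load('wrist0'); W=cloud(s); C=s['color'].astype(int)
U=np.zeros(W.shape[:2],bool);U[30:260,210:440]=1
red=U&(C[...,0]>150)&(C[...,1]<120)&(C[...,2]<120)&(W[...,2]>.12)
def rect(m,n):
    p=W[m]; print(n,len(p),np.array(cv2.minAreaRect((p[:,:2]*1000).astype(np.float32))[0]).round(1),cv2.minAreaRect((p[:,:2]*1000).astype(np.float32))[1:],p[:,2].mean())
rect(red,'red')
yel=U&(C[...,0]>200)&(C[...,1]>150)&(C[...,2]<100)&(W[...,2]>.065); rect(yel,'yel')
plate=U&(C.min(-1)>225)&(W[...,0]>.57)&(W[...,2]>.045); rect(plate,'plate')
# wall inner/outer edges per row: x-extents of z~53 along channel
for y in (-.035,-.02,0,.02,.04,.06):
    m=U&(abs(W[...,1]-y)<.004)&(W[...,2]>.051)&(W[...,2]<.056)&(W[...,0]<.6); print(y,np.sort((W[m][:,0]*1000).round(0).astype(int)))
m=U&(W[...,2]>.075)&(W[...,2]<.085)
for y in (.09,.1,.11,.12,.13):
    k=m&(abs(W[...,1]-y)<.002); print(y,W[k][:,0].min()*1e3,W[k][:,0].max()*1e3)
for x in (.505,.515,.525):
    k=m&(abs(W[...,0]-x)<.002); print(x,W[k][:,1].min()*1e3,W[k][:,1].max()*1e3)
E
```

```text
red 716 [549.3 111.4] ((9.555732727050781, 48.408504486083984), 4.119075775146484) 0.1251915698880796
yel 171 [547.4 144.3] ((25.480852127075195, 16.91969871520996), 3.83705735206604) 0.07380862609453138
plate 2416 [608.6 115.1] ((78.73396301269531, 39.902217864990234), 3.2328896522521973) 0.054028754024992985
-0.035 [541 541 541 541 541 541 543 543 543 543 543 543 543 544 544 544 544 544
 544 544 545 545 545 545 571 571 571 571 571 571 572 572 573 573 573 573
 573 574 574 574 574 574 574 574 575 575 575 575]
-0.02 [540 540 540 540 540 540 540 541 541 541 541 542 542 542 543 543 543 543
 543 543 543 544 544 544 544 544 544 544 570 570 570 570 570 570 571 571
 571 571 571 571 571 572 572 572 572 572 572 572 573 573 573 573 573 573
 573]
0 [539 539 539 539 539 539 540 540 540 540 540 540 542 542 542 542 542 542
 542 543 543 543 543 543 569 569 570 570 570 570 570 570 571 571 571 571
 571 571 572 572 572 572 572 572 572 572]
0.02 [538 538 538 538 538 538 538 539 539 539 539 539 539 539 541 541 541 541
 541 541 541 542 542 542 542 568 568 568 568 568 568 568 569 569 569 569
 569 569 569 570 570 570 570 570 571 571 572 572 572 572]
0.04 [536 536 537 537 537 537 537 537 537 538 538 538 538 538 538 538 539 540
 540 540 540 540 540 541 567 567 567 567 567 567 567 568 568 568 568 568
 568 568 569 569 569 569 569 569 569 570 570 570 570 570 570 570]
0.06 [535 535 535 535 535 535 536 536 536 536 536 536 536 537 538 538 538 538
 538 538 539 539 539 539 539 539 539 565 566 566 566 566 566 566 567 567
 567 567 567 567 567 568 568 568 568 568 568 569 569 569 569 569 569 569]
0.09 501.4155238689785 564.9188846135398
0.1 500.73910982972455 564.8033498636062
0.11 500.21694096537897 563.6881245265279
0.12 499.58480177720804 563.6524988591229
0.13 499.1861005250238 562.5529808386789
0.505 77.07358095778449 139.98924488081798
0.515 77.98020065228042 141.23377271240705
0.525 78.0707880301034 141.184422104014
```

```bash
cat >> h.py <<'E'
O=np.array([.5343,.1105,0]);YAW=.0605
R=np.array([[np.cos(YAW),-np.sin(YAW),0],[np.sin(YAW),np.cos(YAW),0],[0,0,1]])
def v2w(p): return O+R@(np.array(p,float)/1000)
def w2v(p): return (np.asarray(p)-O)@R*1000
E
python3 - <<'E'
from h import *
s=load('wrist0'); W=cloud(s)
for y in range(-70,-140,-10):
    k=(abs(W[...,1]*1e3-y)<5)&(abs(W[...,0]-.56)<.06)&(W[...,2]>.01); p=W[k]
    if len(p): print(y,p[:,0].min(),p[:,0].max(),p[:,2].max())
print(W[285,290],v2w([-18,0,95]),v2w([15,-177,60]))
E
```

```text
-100 0.5947358433692437 0.6039021140713187 0.028431807671531306
-110 0.5638676240285981 0.6067234619283881 0.030025909339013668
-120 0.5322742760879897 0.6081796068631482 0.030116441827757412
-130 0.5186801333624166 0.5992526158563756 0.030618927626013148
[ 0.56259565 -0.11774722  0.0273171 ] [0.51633293 0.10941166 0.095     ] [ 0.55997453 -0.06526922  0.06      ]
```

{"fn": "play_rows", "kwargs": {
  "steps": [
    {"hand": 0, "rz": 0.06, "x": -0.01, "y": 0.035},
    {"hand": 0, "x": -0.01, "y": 0.035},
    {"hand": 0, "x": -0.0133, "y": 0.039},
    {"hand": 0},
    {"hand": 0},
    {"hand": 0},
    {"hand": 0},
    {"hand": 0}
  ]
}}

```text
schema error: expected keys x, y, z, rx, ry, rz, hand
```

{"fn": "play_rows", "kwargs": {
  "steps": [
    {"x": -0.01, "y": 0.035, "z": 0, "rx": 0, "ry": 0, "rz": 0.06, "hand": 0},
    {"x": -0.01, "y": 0.035, "z": 0, "rx": 0, "ry": 0, "rz": 0, "hand": 0},
    {"x": -0.014, "y": 0.039, "z": 0, "rx": 0, "ry": 0, "rz": 0, "hand": 0},
    {"x": 0, "y": 0, "z": 0, "rx": 0, "ry": 0, "rz": 0, "hand": 0},
    {"x": 0, "y": 0, "z": 0, "rx": 0, "ry": 0, "rz": 0, "hand": 0},
    {"x": 0, "y": 0, "z": 0, "rx": 0, "ry": 0, "rz": 0, "hand": 0},
    {"x": 0, "y": 0, "z": 0, "rx": 0, "ry": 0, "rz": 0, "hand": 0},
    {"x": 0, "y": 0, "z": 0, "rx": 0, "ry": 0, "rz": 0, "hand": 0}
  ]
}}

```text
time: 1.15
tool_pos: [0.5162, 0.1084, 0.2054]
ee_rot: [-1.571, -0.0, 0.059]
wrist_force: [0.5, 0.8, -0.3]
width: 0.0171
```

{"fn": "play_rows", "kwargs": {
  "steps": [
    {"x": 0, "y": 0, "z": 0, "rx": 0, "ry": 0, "rz": 0, "hand": 0},
    {"x": 0, "y": 0, "z": 0, "rx": 0, "ry": 0, "rz": 0, "hand": 0},
    {"x": 0, "y": 0, "z": -0.03, "rx": 0, "ry": 0, "rz": 0, "hand": 0},
    {"x": 0, "y": 0, "z": -0.03, "rx": 0, "ry": 0, "rz": 0, "hand": 0}
  ]
}}

```text
time: 1.65
tool_pos: [0.5164, 0.1091, 0.1453]
ee_rot: [-1.571, -0.002, 0.06]
wrist_force: [-0.4, -0.6, 0.6]
width: 0.0004
```

```bash
python3 - <<'E'
from h import *
s=snap('side','side1'); u,v=proj(s,v2w([0,0,100])); u,v=int(u),int(v); print(u,v)
c=s['color'][v-100:v+60,u-100:u+100]; cv2.imwrite('pics/side1c.png',cv2.resize(c,None,fx=3.5,fy=3.5,interpolation=2)[...,::-1])
print(robot.get_obs()['tool_pos'],robot.get_obs()['width'])
E
```

```text
290 231
[0.51344979 0.10875311 0.14005369] 0.0003124322033777497
```

View pics/side1c.png

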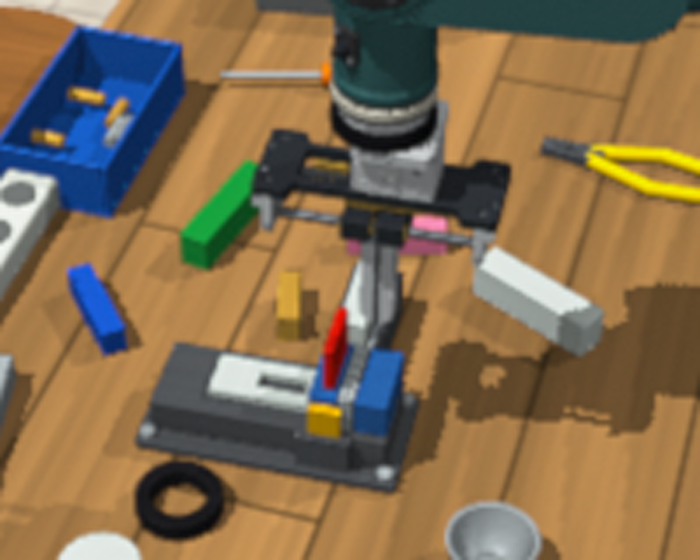

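{"fn": "play_rows", "kwargs": {
  "steps": [
    {"x": 0, "y": 0, "z": -0.025, "rx": 0, "ry": 0, "rz": 0, "hand": 0},
    {"x": 0, "y": 0, "z": -0.015, "rx": 0, "ry": 0, "rz": 0, "hand": 0},
    {"x": 0, "y": 0, "z": -0.01, "rx": 0, "ry": 0, "rz": 0, "hand": 0},
    {"x": 0, "y": 0, "z": 0, "rx": 0, "ry": 0, "rz": 0, "hand": 0},
    {"x": 0.006, "y": 0.0004, "z": 0, "rx": 0, "ry": 0, "rz": 0, "hand": 0},
    {"x": 0.006, "y": 0.0004, "z": 0, "rx": 0, "ry": 0, "rz": 0, "hand": 0}
  ]
}}

```text
time: 2.45
tool_pos: [0.5292, 0.1099, 0.0965]
ee_rot: [-1.571, -0.002, 0.06]
wrist_force: [-0.4, 0.3, -0.9]
width: 0.0006
```

{"fn": "play_rows", "kwargs": {
  "steps": [
    {"x": 0.005, "y": 0.0003, "z": 0, "rx": 0, "ry": 0, "rz": 0, "hand": 0},
    {"x": 0.007, "y": 0.0004, "z": 0, "rx": 0, "ry": 0, "rz": 0, "hand": 0},
    {"x": 0.007, "y": 0.0004, "z": 0, "rx": 0, "ry": 0, "rz": 0, "hand": 0},
    {"x": 0.007, "y": 0.0004, "z": 0, "rx": 0, "ry": 0, "rz": 0, "hand": 0},
    {"x": 0.007, "y": 0.0004, "z": 0, "rx": 0, "ry": 0, "rz": 0, "hand": 0},
    {"x": 0, "y": 0, "z": 0, "rx": 0, "ry": 0, "rz": 0, "hand": 0}
  ]
}}

```text
time: 3.2
tool_pos: [0.5594, 0.1117, 0.0961]
ee_rot: [-1.571, 0.005, 0.06]
wrist_force: [-7.1, -0.5, 5.8]
width: 0.0003
```

```bash
cat > look.py <<'E'
from h import *
import sys
n,f=sys.argv[1:3]
s=snap(n,f); u,v=proj(s,v2w([40,-30,60])); u,v=int(u),int(v)
c=s['color'][max(v-70,0):v+70,max(u-90,0):u+90]; cv2.imwrite(f'pics/{f}c.png',cv2.resize(c,None,fx=4,fy=4,interpolation=2)[...,::-1])
W=cloud(s);C=s['color'].astype(int);V=w2v(W)
m=(C[...,0]>150)&(C[...,1]<110)&(C[...,2]<110)&(V[...,2]>85)&(V[...,2]<130)&(abs(V[...,1])<35)&(abs(V[...,0]-40)<60)
print('red',m.sum(),np.percentile(V[m],[2,50,98],axis=0).round(1) if m.any() else '')
m=(C[...,0]>180)&(C[...,1]>130)&(C[...,2]<110)&(abs(V[...,1])<10)&(abs(V[...,0]-103)<10)&(V[...,2]>30)
print('pin',m.sum(),np.median(V[m],0).round(1) if m.any() else '')
m=(C.min(-1)>90)&(V[...,2]>68)&(V[...,2]<78)&(abs(V[...,0]-15)<16)&(V[...,1]<60)&(V[...,1]>-170)
print('bar',m.sum(),np.percentile(V[m],[2,50,98],axis=0).round(1) if m.any() else '')
o=robot.get_obs(); print(w2v(o['tool_pos']),o['wrist_force'],o['time'])
E
python3 look.py side side2;python3 look.py scene scene2
```

```text
red 36 [[ 39.4  -5.8  99.1]
 [ 43.6  17.9 120.7]
 [ 48.   28.9 125.2]]
pin 1 [100.4  -1.4  43.8]
bar 130 [[  -0.2 -135.1   68.3]
 [  17.1  -80.5   71.5]
 [  30.4   33.9   77.2]]
[25.14808908 -0.37433312 96.12735335] [-6.67352569 -0.90272562  6.32539892] 3.25
red 1 [[ 46.9  24.  113. ]
 [ 46.9  24.  113. ]
 [ 46.9  24.  113. ]]
pin 0 
bar 292 [[   1.7 -148.1   68.3]
 [  18.7 -103.1   71.4]
 [  29.7  -21.1   75.8]]
[25.12601881 -0.35669491 96.10337841] [-6.63252487 -1.19436579  5.16903526] 3.3
```

View pics/scene2c.png

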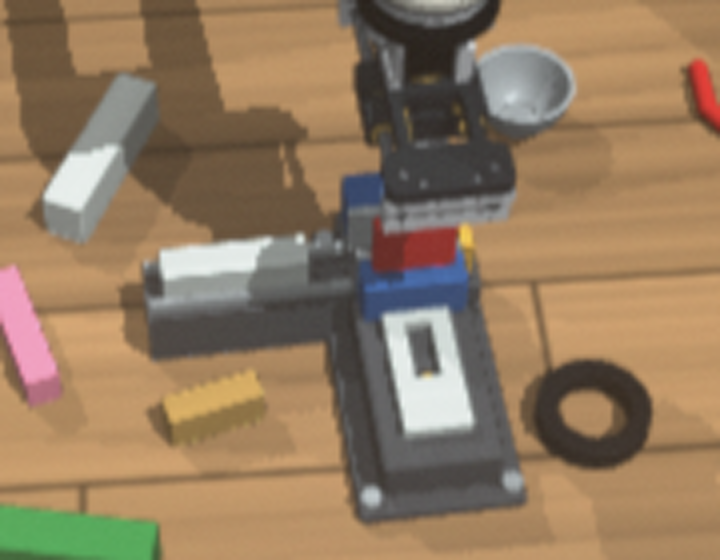

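Jaw is open about 27 mm (the pin is just showing yellow in the window at crop (430,372)). Pushing on about 15 mm.

{"fn": "play_rows", "kwargs": {
  "steps": [
    {"x": 0.006, "y": 0.0004, "z": 0, "rx": 0, "ry": 0, "rz": 0, "hand": 0},
    {"x": 0.005, "y": 0.0003, "z": 0, "rx": 0, "ry": 0, "rz": 0, "hand": 0},
    {"x": 0.005, "y": 0.0003, "z": 0, "rx": 0, "ry": 0, "rz": 0, "hand": 0},
    {"x": 0, "y": 0, "z": 0, "rx": 0, "ry": 0, "rz": 0, "hand": 0},
    {"x": 0, "y": 0, "z": 0, "rx": 0, "ry": 0, "rz": 0, "hand": 0}
  ]
}}

```text
time: 3.92
tool_pos: [0.5744, 0.1125, 0.0961]
ee_rot: [-1.571, 0.006, 0.06]
wrist_force: [-9.1, -1.4, 6.7]
width: 0.0005
```

```bash
python3 look.py side side3;python3 look.py scene scene3
```

```text
red 28 [[ 52.8  -9.2 117.3]
 [ 58.2  14.  121.8]
 [ 62.6  26.4 128.2]]
pin 6 [103.4   1.3  58.2]
bar 106 [[  -0.4 -134.5   68.3]
 [  16.   -85.9   70.8]
 [  26.    32.1   76. ]]
[40.10776085 -0.39818487 96.10962066] [-9.78523446 -0.87890459  7.01058946] 3.975
red 0 
pin 13 [104.5  -0.7  58.3]
bar 296 [[   1.2 -148.1   68.3]
 [  18.6 -103.3   71.7]
 [  29.7  -16.9   76.1]]
[40.09367086 -0.37653597 96.08857671] [-9.07699587 -0.67081193  6.67878418] 4.025
```

View pics/scene3c.png

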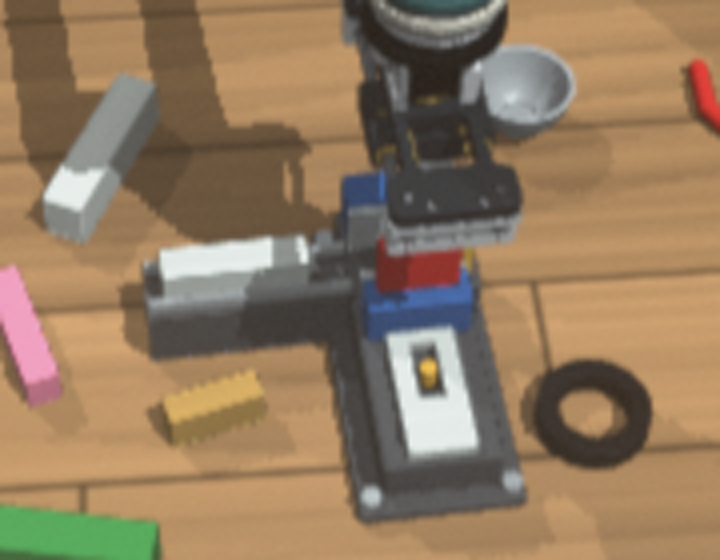

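The pin stands up in the window, at crop (428,372), measured z ≈ 58. Releasing gently.

{"fn": "play_rows", "kwargs": {
  "steps": [
    {"x": -0.006, "y": -0.0004, "z": 0, "rx": 0, "ry": 0, "rz": 0, "hand": 0},
    {"x": -0.006, "y": -0.0004, "z": 0, "rx": 0, "ry": 0, "rz": 0, "hand": 0},
    {"x": -0.008, "y": -0.0005, "z": 0, "rx": 0, "ry": 0, "rz": 0, "hand": 0},
    {"x": -0.015, "y": -0.0009, "z": 0, "rx": 0, "ry": 0, "rz": 0, "hand": 0},
    {"x": -0.015, "y": -0.0009, "z": 0, "rx": 0, "ry": 0, "rz": 0, "hand": 0},
    {"x": 0, "y": 0, "z": 0.04, "rx": 0, "ry": 0, "rz": 0, "hand": 0},
    {"x": 0, "y": 0, "z": 0.05, "rx": 0, "ry": 0, "rz": 0, "hand": 0},
    {"x": 0, "y": 0, "z": 0, "rx": 0, "ry": 0, "rz": 0, "hand": 0}
  ]
}}

```text
time: 5.03
tool_pos: [0.5292, 0.1099, 0.191]
ee_rot: [-1.57, -0.011, 0.06]
wrist_force: [-1.3, 0.3, -0.1]
width: 0.0009
```

```bash
python3 look.py side side4;python3 look.py scene scene4; python3 -c "
from h import *
print(v2w([15,-180,60]))"
```

```text
red 49 [[ 40.3 -21.6 113.9]
 [ 45.3   5.9 121.7]
 [ 50.1  27.2 127.8]]
pin 5 [102.4   1.2  58.7]
bar 125 [[  -0.3 -139.5   68.1]
 [  13.5  -83.1   71.2]
 [  30.5   24.7   76.9]]
[ -6.52180786  -0.39869214 188.0494563 ] [-0.12165804 -0.61025291 -0.83458204] 5.075
red 78 [[ 41.8 -23.5 117.4]
 [ 48.4  -0.4 123.5]
 [ 52.8  23.  126.6]]
pin 13 [105.6  -0.7  58.9]
bar 326 [[-1.000e-01 -1.477e+02  6.850e+01]
 [ 1.720e+01 -9.890e+01  7.170e+01]
 [ 2.990e+01  2.200e+01  7.710e+01]]
[ -7.57632001  -0.45091514 185.84329756] [ 0.38936629  0.55792995 -0.67601716] 5.125
[ 0.56015591 -0.06826373  0.06      ]
```

View pics/scene4c.png

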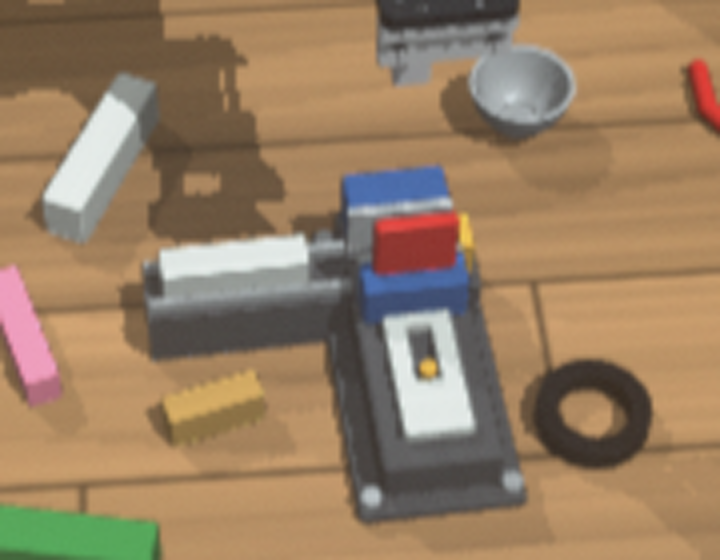

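Jaw is latched at 30 mm (plate centre x≈45, pin up). Now going behind the bar.

{"fn": "play_rows", "kwargs": {
  "steps": [
    {"x": 0.006, "y": -0.03, "z": 0, "rx": 0, "ry": 0, "rz": 0, "hand": 0},
    {"x": 0.007, "y": -0.045, "z": 0, "rx": 0, "ry": 0, "rz": 0, "hand": 0},
    {"x": 0.007, "y": -0.045, "z": 0, "rx": 0, "ry": 0, "rz": 0, "hand": 0},
    {"x": 0.006, "y": -0.038, "z": 0, "rx": 0, "ry": 0, "rz": 0, "hand": 0},
    {"x": 0.005, "y": -0.022, "z": 0, "rx": 0, "ry": 0, "rz": 0, "hand": 0},
    {"x": 0, "y": 0, "z": -0.04, "rx": 0, "ry": 0, "rz": 0, "hand": 0},
    {"x": 0, "y": 0, "z": -0.035, "rx": 0, "ry": 0, "rz": 0, "hand": 0},
    {"x": 0, "y": 0, "z": 0, "rx": 0, "ry": 0, "rz": 0, "hand": 0}
  ]
}}

```text
time: 6.12
tool_pos: [0.5549, -0.0693, 0.1058]
ee_rot: [-1.568, 0.009, 0.06]
wrist_force: [-0.7, 0.0, -0.2]
width: 0.0007
```

```bash
python3 look.py wrist wrist5; python3 -c "
from h import *
print(robot.get_obs()['tool_pos'])"
```

```text
red 0 
pin 0 
bar 4367 [[   4.7 -146.9   71.7]
 [  15.3 -101.3   73.4]
 [  25.9  -61.4   74.9]]
[  11.42065055 -181.19156349  108.58578015] [-0.17324462  0.38858493  1.00975033] 6.175
[ 0.55665516 -0.06966953  0.10858578]
```

View pics/wrist5.png

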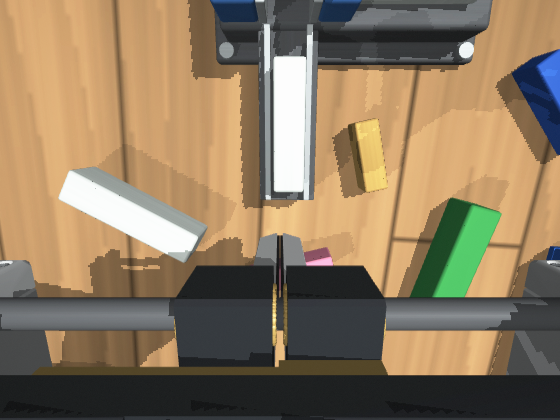

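{"fn": "play_rows", "kwargs": {
  "steps": [
    {"x": 0, "y": 0, "z": -0.02, "rx": 0, "ry": 0, "rz": 0, "hand": 0},
    {"x": 0, "y": 0, "z": -0.02, "rx": 0, "ry": 0, "rz": 0, "hand": 0},
    {"x": 0, "y": 0, "z": -0.01, "rx": 0, "ry": 0, "rz": 0, "hand": 0},
    {"x": 0, "y": 0, "z": 0, "rx": 0, "ry": 0, "rz": 0, "hand": 0},
    {"x": 0, "y": 0, "z": 0, "rx": 0, "ry": 0, "rz": 0, "hand": 0}
  ]
}}

```text
time: 6.8
tool_pos: [0.559, -0.0705, 0.062]
ee_rot: [-1.571, -0.002, 0.06]
wrist_force: [0.1, -0.2, 0.5]
width: 0.0004
```

```bash
python3 look.py wrist wrist6
```

```text
red 0 
pin 0 
bar 6950 [[   5.  -147.2   71.8]
 [  15.3 -100.4   73.5]
 [  25.9  -61.8   74.9]]
[  13.62162201 -182.19743339   61.91452536] [ 0.16006361 -0.06426193  0.205032  ] 6.85
```

View pics/wrist6.png

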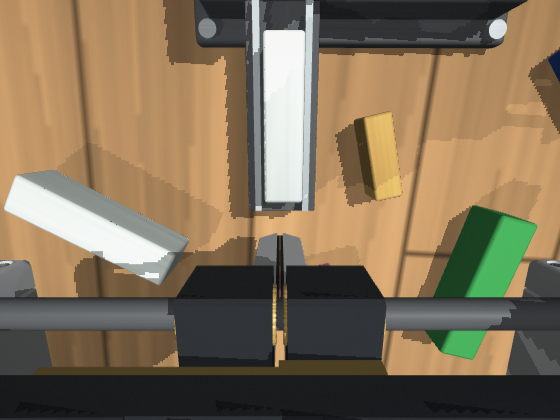

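{"fn": "play_rows", "kwargs": {
  "steps": [
    {"x": 0.0017, "y": 0, "z": -0.003, "rx": 0, "ry": 0, "rz": 0, "hand": 0},
    {"x": -0.0006, "y": 0.01, "z": 0, "rx": 0, "ry": 0, "rz": 0, "hand": 0},
    {"x": -0.0006, "y": 0.01, "z": 0, "rx": 0, "ry": 0, "rz": 0, "hand": 0},
    {"x": -0.0004, "y": 0.006, "z": 0, "rx": 0, "ry": 0, "rz": 0, "hand": 0},
    {"x": -0.0004, "y": 0.006, "z": 0, "rx": 0, "ry": 0, "rz": 0, "hand": 0},
    {"x": -0.0004, "y": 0.006, "z": 0, "rx": 0, "ry": 0, "rz": 0, "hand": 0},
    {"x": 0, "y": 0, "z": 0, "rx": 0, "ry": 0, "rz": 0, "hand": 0}
  ]
}}

```text
time: 7.72
tool_pos: [0.5573, -0.0318, 0.0575]
ee_rot: [-1.57, -0.0, 0.061]
wrist_force: [-0.1, -1.1, -0.3]
width: 0.0005
```

```bash
python3 look.py wrist wrist7;python3 look.py scene scene7
```

```text
red 0 
pin 6 [103.   -5.   60.6]
bar 6826 [[   4.8 -132.3   71.7]
 [  15.3  -83.6   73.5]
 [  25.7  -44.    75. ]]
[  14.36678222 -143.66657047   57.54814962] [-0.3662132   0.17176158  0.23678168] 7.775
red 88 [[ 41.4 -22.7 115. ]
 [ 48.3   0.3 122.5]
 [ 53.3  22.8 126.1]]
pin 13 [105.2  -0.9  58.3]
bar 234 [[  -0.6 -100.2   68.3]
 [  16.9  -65.1   71.8]
 [  29.4   28.6   77. ]]
[  14.38538502 -143.87082379   57.57091328] [-0.00110686  0.0386642  -0.46974272] 7.825
```

View pics/wrist7.png

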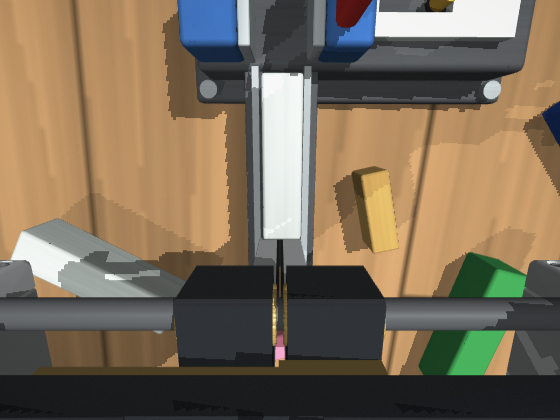

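View pics/scene7c.png

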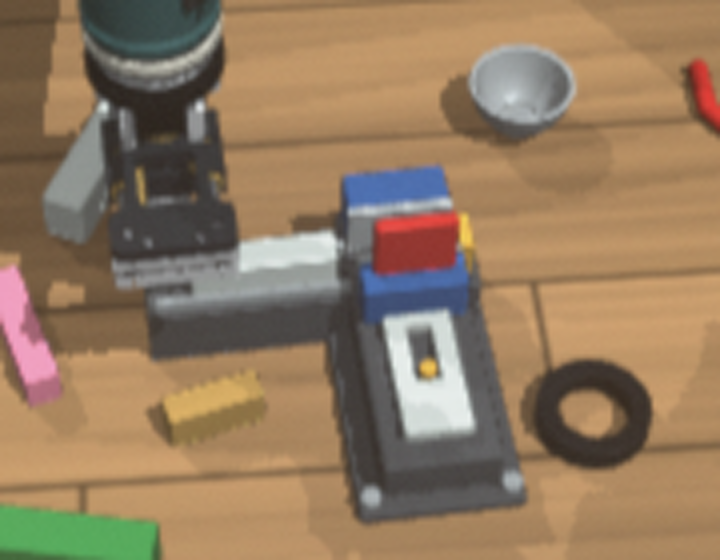

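{"fn": "play_rows", "kwargs": {
  "steps": [
    {"x": -0.0005, "y": 0.008, "z": 0.001, "rx": 0, "ry": 0, "rz": 0, "hand": 0},
    {"x": -0.0005, "y": 0.008, "z": 0, "rx": 0, "ry": 0, "rz": 0, "hand": 0},
    {"x": -0.0005, "y": 0.008, "z": 0, "rx": 0, "ry": 0, "rz": 0, "hand": 0},
    {"x": -0.0005, "y": 0.008, "z": 0, "rx": 0, "ry": 0, "rz": 0, "hand": 0},
    {"x": -0.0005, "y": 0.008, "z": 0, "rx": 0, "ry": 0, "rz": 0, "hand": 0},
    {"x": -0.0005, "y": 0.008, "z": 0, "rx": 0, "ry": 0, "rz": 0, "hand": 0},
    {"x": -0.0005, "y": 0.008, "z": 0, "rx": 0, "ry": 0, "rz": 0, "hand": 0},
    {"x": 0, "y": 0, "z": 0, "rx": 0, "ry": 0, "rz": 0, "hand": 0}
  ]
}}

```text
time: 8.82
tool_pos: [0.5537, 0.0245, 0.0585]
ee_rot: [-1.57, -0.0, 0.061]
wrist_force: [-0.7, 0.3, 0.6]
width: 0.0007
```

```bash
python3 look.py wrist wrist8
```

```text
red 3539 [[ 40.3 -22.4 123.5]
 [ 44.2   2.1 125.2]
 [ 48.7  23.  126.7]]
pin 249 [ 1.028e+02 -1.000e-01  6.020e+01]
bar 7578 [[  0.  -75.7  71.5]
 [ 14.8 -21.9  73.5]
 [ 25.6  38.9  75.1]]
[ 14.16537463 -87.32517743  58.41204506] [-0.42775744  0.72153204  0.21032466] 8.875
```

View pics/wrist8.png

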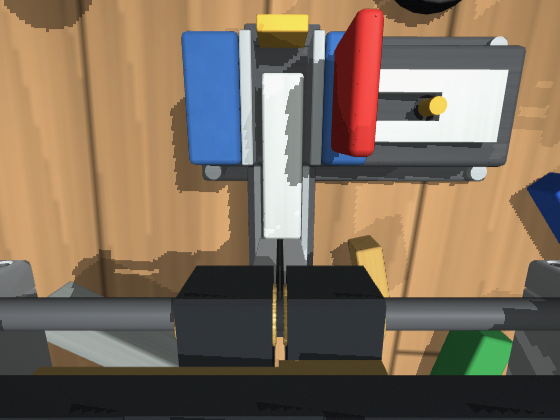

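{"fn": "play_rows", "kwargs": {
  "steps": [
    {"x": -0.0004, "y": 0.006, "z": 0, "rx": 0, "ry": 0, "rz": 0, "hand": 0},
    {"x": -0.0003, "y": 0.005, "z": 0, "rx": 0, "ry": 0, "rz": 0, "hand": 0},
    {"x": -0.0002, "y": 0.004, "z": 0, "rx": 0, "ry": 0, "rz": 0, "hand": 0},
    {"x": -0.0001, "y": 0.002, "z": 0, "rx": 0, "ry": 0, "rz": 0, "hand": 0},
    {"x": 0, "y": 0, "z": 0, "rx": 0, "ry": 0, "rz": 0, "hand": 0}
  ]
}}

```text
time: 9.5
tool_pos: [0.5528, 0.041, 0.0585]
ee_rot: [-1.57, -0.0, 0.06]
wrist_force: [1.0, -1.0, 0.9]
width: 0.0002
```

{"fn": "play_rows", "kwargs": {
  "steps": [
    {"x": -0.0001, "y": 0.001, "z": 0, "rx": 0, "ry": 0, "rz": 0, "hand": 0},
    {"x": -0.0001, "y": 0.001, "z": 0, "rx": 0, "ry": 0, "rz": 0, "hand": 0},
    {"x": 0, "y": 0, "z": 0, "rx": 0, "ry": 0, "rz": 0, "hand": 0}
  ]
}}

```text
time: 9.88
tool_pos: [0.5526, 0.0426, 0.0585]
ee_rot: [-1.571, -0.0, 0.06]
wrist_force: [-0.0, -0.8, 0.2]
width: 0.0004
```

```bash
python3 look.py wrist wrist9
```

```text
red 3095 [[ 40.4 -22.4 123.6]
 [ 44.4   2.8 125.2]
 [ 48.8  23.2 126.7]]
pin 228 [102.9  -0.2  60.2]
bar 7388 [[  0.  -57.4  71.8]
 [ 14.8  -5.4  73.5]
 [ 25.5  38.7  75.1]]
[ 14.20240324 -68.95086944  58.51856683] [ 0.68826874  0.0599519  -0.50065389] 9.925
```

View pics/wrist9.png

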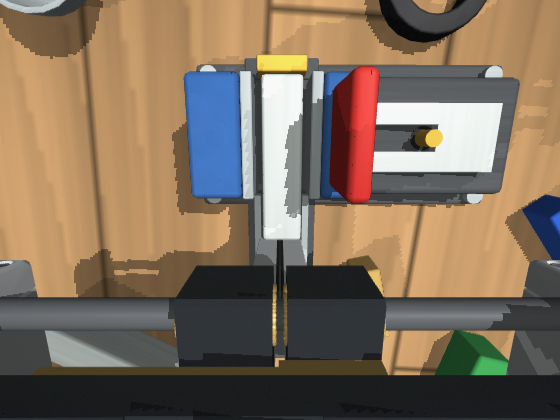

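Nearly touching; continuing 1 mm at a time until the force rises.

{"fn": "play_rows", "kwargs": {
  "steps": [
    {"x": -0.0001, "y": 0.001, "z": 0, "rx": 0, "ry": 0, "rz": 0, "hand": 0},
    {"x": 0, "y": 0.001, "z": 0, "rx": 0, "ry": 0, "rz": 0, "hand": 0},
    {"x": 0, "y": 0, "z": 0, "rx": 0, "ry": 0, "rz": 0, "hand": 0}
  ]
}}

```text
time: 10.3
tool_pos: [0.5526, 0.0436, 0.0586]
ee_rot: [-1.573, -0.0, 0.06]
wrist_force: [0.6, -4.9, 0.4]
width: 0.0004
```

{"fn": "play_rows", "kwargs": {
  "steps": [
    {"x": -0.0001, "y": 0.001, "z": 0, "rx": 0, "ry": 0, "rz": 0, "hand": 0},
    {"x": 0, "y": 0, "z": 0, "rx": 0, "ry": 0, "rz": 0, "hand": 0}
  ]
}}

```text
time: 10.55
tool_pos: [0.5525, 0.0436, 0.0586]
ee_rot: [-1.575, -0.0, 0.059]
wrist_force: [0.8, -7.4, 0.3]
width: 0.0003
```

The force rises and the tool stops advancing, so the bar is home. Backing off along the channel, then lifting.

{"fn": "play_rows", "kwargs": {
  "steps": [
    {"x": 0.0003, "y": -0.005, "z": 0, "rx": 0, "ry": 0, "rz": 0, "hand": 0},
    {"x": 0.0009, "y": -0.015, "z": 0, "rx": 0, "ry": 0, "rz": 0, "hand": 0},
    {"x": 0.0012, "y": -0.02, "z": 0, "rx": 0, "ry": 0, "rz": 0, "hand": 0},
    {"x": 0, "y": 0, "z": 0.03, "rx": 0, "ry": 0, "rz": 0, "hand": 0},
    {"x": 0, "y": -0.02, "z": 0.05, "rx": 0, "ry": 0, "rz": 0, "hand": 0},
    {"x": 0, "y": -0.03, "z": 0.05, "rx": 0, "ry": 0, "rz": 0, "hand": 0},
    {"x": 0, "y": 0, "z": 0, "rx": 0, "ry": 0, "rz": 0, "hand": 0},
    {"x": 0, "y": 0, "z": 0, "rx": 0, "ry": 0, "rz": 0, "hand": 0}
  ]
}}

```text
time: 11.55
tool_pos: [0.5545, -0.045, 0.1878]
ee_rot: [-1.57, 0.001, 0.059]
wrist_force: [-0.5, 0.0, -0.8]
width: 0.0003
```

```bash
python3 look.py wrist wrist10; python3 look.py scene scene10; python3 - <<'E'
from h import *
s=load('wrist10'); c=s['color'][:230,150:450]; cv2.imwrite('pics/w10c.png',cv2.resize(c,None,fx=2.6,fy=2.6,interpolation=2)[...,::-1])
W=cloud(s);V=w2v(W);C=s['color'].astype(int)
m=(V[...,2]>71.5)&(V[...,2]<75)&(abs(V[...,0]-15)<9)&(V[...,1]<60)&(V[...,1]>-100)
y=V[m][:,1]; print(np.percentile(y,[0,1,50,99,100]))
w=m&(C[...,2]>150);y=V[w][:,1];print('white',np.percentile(y,[0,1,50,99,100]))
yl=m&(C[...,2]<100)&(C[...,0]>150);y=V[yl][:,1];print('yel',np.percentile(y,[0,1,50,99,100]))
E
```

```text
red 617 [[ 40.2 -23.8 123.2]
 [ 44.2  -7.7 125.2]
 [ 48.8   7.4 127. ]]
pin 14 [100.7  -0.8  59.9]
bar 2514 [[  4.7 -55.4  71.5]
 [ 15.3 -12.5  73.5]
 [ 25.5  26.8  75.2]]
[  10.24527233 -155.86662287  186.74862398] [ 0.42239511  0.46674132 -0.30982581] 11.6
red 87 [[ 4.230e+01 -2.300e+01  1.137e+02]
 [ 4.800e+01  1.000e-01  1.228e+02]
 [ 5.270e+01  2.300e+01  1.264e+02]]
pin 13 [104.5  -0.6  58.1]
bar 151 [[ -0.6 -56.9  68.4]
 [ 13.6 -32.2  72.1]
 [ 28.6  33.   77.8]]
[  10.06776335 -155.54737668  186.28796838] [ 0.16974439 -0.26427261  0.0556601 ] 11.65
[-56.34690223 -55.53781174 -12.32617117  27.42746599  28.62304844]
white [-56.34690223 -55.53781174 -12.32617117  27.42746599  28.62304844]Traceback (most recent call last):
  File "<stdin>", line 7, in <module>
    return _quantile_unchecked(
        a, q, axis, out, overwrite_input, method, keepdims, weights)
    return _ureduce(a,
                    func=_quantile_ureduce_func,
    ...<5 lines>...
                    overwrite_input=overwrite_input,
                    method=method)
    r = func(a, **kwargs)
    result = _quantile(arr,
                       quantiles=q,
    ...<2 lines>...
                       out=out,
                       weights=wgt)
    slices_having_nans = np.isnan(arr[-1, ...])
                                  ~~~^^^^^^^^^
IndexError: index -1 is out of bounds for axis 0 with size 0
```

View pics/w10c.png

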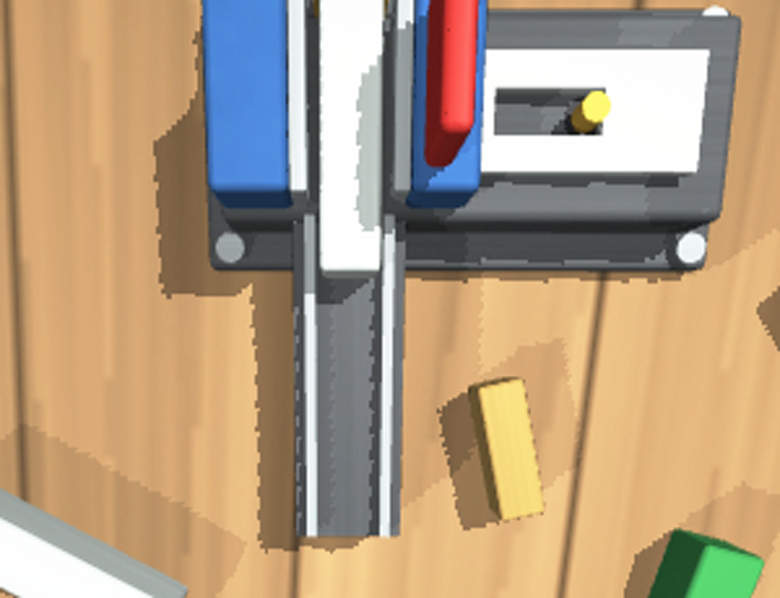

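View pics/scene10.png

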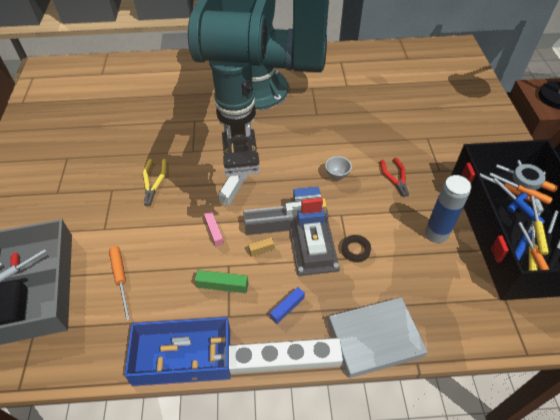

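{"fn": "play_rows", "kwargs": {
  "steps": [
    {"x": 0, "y": 0, "z": 0, "rx": 0, "ry": 0, "rz": 0, "hand": 0},
    {"x": 0, "y": 0, "z": 0, "rx": 0, "ry": 0, "rz": 0, "hand": 0},
    {"x": 0, "y": 0, "z": 0, "rx": 0, "ry": 0, "rz": 0, "hand": 0}
  ]
}}

```text
time: 12.02
tool_pos: [0.5547, -0.0441, 0.1881]
ee_rot: [-1.571, 0.001, 0.061]
wrist_force: [-0.4, 0.2, 0.4]
width: 0.0006
```

```bash
python3 -c "
from h import *
print(workorder.close_job(), robot.get_obs()['time'])"
```

```text
the job is handed in; nothing more can be done
the job is handed in; nothing more can be done
```

The vise is ready and the job is handed in: the jaw is latched half open on the pin and the bar is home against the end stop. It took about 12 s of the 43 s allowed.

- **Jaw:** I pushed the thumb plate with closed fingers to about 42 mm open, until the pin showed up in the window (its top at z ≈ 58–60 mm), then let it back gently. The plate's centre then sat at vise x ≈ 45 mm, which matches a 30 mm opening.
- **Bar:** I pushed it along the channel until the tool stopped advancing and the wrist force rose from about 1 N to 7 N. After I backed off, its outer end measured y ≈ -56 mm; home is -57, and the camera is good to about 2 mm.
- **End stop:** I did not see the contact in the last wrist picture, because the stop was outside the view. That the bar touches it rests on the force rise and the bar's position.
- **Rest of the bench:** The last scene picture shows the other things where they started, judged by eye. The arm was clear at z ≈ 0.19 m with no contact force.

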